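# Level the studio balance

## Robot

A 6-joint arm with a two-finger parallel gripper is mounted at the origin on the work surface. World frame = base frame: x ahead of the robot, y to its left, z up, the work surface at z = 0. Lengths are in mm, angles in rad, forces in N, time in s.
With the tool pointing down it reaches from about 300 to 775 mm from the base axis. Payload 14.6 kg.
Tool frame: the origin (TCP) lies on the mounting face of the last link; the fingertips stand 173 mm ahead of it and the grasp point (between the pads) lies 155 mm ahead of it; z points along the fingers, y is the line along which they close (so a half turn about z gives the same grasp; the last joint's range is limited). The gripper opens to 85 mm and grips with 20 to 120 N. Pads are 22 mm wide; open, the fingers measure 114 mm over their backs; the gripper's body (76 mm by 85 mm) begins 54 mm behind the grasp point. The pads swing forward as they close: fully open they stand 13 mm farther back than shut.
Start: joints at [1.206, 0.3, 1.521, -0, 1.321, -0.067], TCP at [161.378, 525.783, 404.681] pointing down, gripper open.
Joint ranges: [-3.03, 3.03], [-0.79, 2.21], [0.23, 2.52], [-1.04, 4.18], [0, 3.07], [-2.55, 2.55]. Speed limits (rad/s): [2.22, 2.22, 2.57, 3.14, 3.14, 3.14].

## Interface

Orientations are given as a 3x3 rotation matrix whose columns are the frame's x, y, z axes.
In Python, from plant import arm, eyes gives the robot as it stands.
- The arm moves only by the shell command python3 -m jog 'ROWS' [FORCE]. ROWS is JSON, a list of rows, each a list of 3 entries, a list of its own where there are three numbers: the turn, a rotation vector about the world's x, y, z in rad, then the shift along the world's x, y, z in m, then the opening, from 0 (shut) to 1 (fully open). A call has 1 to 5 rows; each row is the pose to reach, as a shift and turn from the pose commanded when the call began; what a row does not reach only later rows make up. A row lasts 1/10 s, in which the tool goes at most 50 mm and 8.59 degrees, less where a joint would pass 70% of its speed; a pose out of reach is approached as far as the arm can. A call with a gripper value outside its range is refused whole. The fingers move at their own pace and stop on an object; FORCE is the grip in N (left out, the last holds). Time passes only in rows, so rows that repeat a pose let the fingers close. It gives the time, the measured TCP pose, the force, the opening and the grip force at its end, in the units of the state.
- arm.state(): the state, without advancing time (a new reading comes with each control period).
- eyes.camera(name): name is "side" or "top"; returns (picture, depth): 400x640x3 uint8, red, green, blue; 400x640 float32, mm along the optical axis (not along the pixel's ray), 0 where there is no reading.
- eyes.calibration(name): a dict with "vfov" (degrees; the focal length in pixels is half the picture's height over the tangent of half this angle, whatever the lens; pixels are square), "cx", "cy" (the principal point, pixels), "distortion" ([k1, k2, p1, p2, k3] as OpenCV has them; the pictures are not rectified), "xyz" and "attitude" of the camera in the world. Camera axes: x right, y down, z forward; pixel columns grow to the right and rows downward; lengths in mm; the calibration is good to about 2 mm. A picture is of the moment at which its call begins. calibration takes no time and is no camera call.
- arm.sign_off(): hands the job in; it is judged then, once.
The state is a dict: "clock": time; "joints": joint angles; "dq": joint speeds; "tau": joint torques, N m; "tool_pos": TCP position; "orientation": TCP orientation; "ft_force": force on the tool from outside, world axes, zero at the start; "torque": the same for the moment, N m; "grip_width": finger opening in mm; "grasp_force": force on a finger pad.
Only numpy, scipy, OpenCV 4.12 (cv2) and the standard library are available. Lean on these libraries where they do the work, as an engineer would, in place of code of your own. Each camera call takes 0.05 s, during which the arm holds its last target. There are 200 camera calls.

## Task

The two-pan balance on the pottery bench stands uneven. Lift the small clay ring off the stack on the lower pan and thread it over the pin of the other pan so that it sits flat on the clay ring there, then slide the brass poise along the front bar until the two pans stay level by themselves. Treat the balance gently (never more than about 15 N on any part of it, and do not press the rings down harder than that either), leave the two wide rings on their pins and do not disturb the things around it.

Things in the scene. Friction and masses are not known exactly. Their poses are not given: they have to be found in the camera images.
- balance: the balance: dark wooden base 200 x 260 mm, 22 mm thick, fixed to the bench. Origin on the bench under the beam's pivot; its y axis runs along the level beam, its -x side carries the bar with the poise (roughly towards the robot), z up. The beam pivots about the balance's x axis 75 mm above the bench.
- beam (a joint): tilt of the beam (rad): 0 is level, positive when the pan on the balance's +y side is UP, stops at +-0.085. Each pan hangs 130 mm from the pivot, so 0.01 rad moves a pan 1.3 mm; a linkage keeps the pans themselves horizontal. Light spring-like restoring: about 0.42 N m per rad; when let go it settles in 1 to 1.5 s.
- poise (a joint): place of the brass poise along its bar (m): 0 in the middle, positive towards the balance's +y side, stops at +-0.075. It stays where it is left and takes about 1.5 N to slide. 10 mm changes the free tilt by about 0.035 rad, between the stops; moving it towards +y lowers the +y pan. It starts near the -y end. The poise place that levels the balance depends on the true weights of the rings, which differ a little each time, and lies within about +-50 mm of the middle.
- poise_knob (a point): middle of the poise's upright knob, a cylinder 14 mm in diameter and 32 mm tall, above a 24 x 22 x 22 mm brass block whose top is 23 mm below this point; bar is 8 mm wide, along the balance's y, 110 mm from the pivot line on the -x side. Moves with beam and poise; the bar tilts with the beam, so a level slide against a beam on its stop binds.
- pan_left_seat (a point): centre of the upper face of the pan on the balance's +y side, at the foot of its pin. The pan is a 116 mm disc; the pin is 12 mm in diameter, 58 mm tall, its top 3 mm tapered to 7 mm.
- pan_right_seat (a point): the same for the pan on the balance's -y side.
- ring_small: the small clay ring: 50 mm outer diameter, 34 mm high, 15 mm hole right through, about 150 g. Origin at the centre of its underside. Starts on top of the tall ring, round the same pin.
- ring_tall: the taller wide clay ring: 84 mm outer diameter, 37 mm high, 15 mm hole, about 450 g, on the pin of the pan that starts lower. Origin at the centre of its underside. Stays there.
- ring_low: the lower wide clay ring: 84 mm outer diameter, 25 mm high, 15 mm hole, about 300 g, on the pin of the pan that starts higher. Origin at the centre of its underside. The small ring goes on top of it.
- bottle: bystander: closed white bottle, 68 mm in diameter, 190 mm tall; origin at the centre of its underside.
- bowl: bystander: clay bowl, 110 mm wide, 50 mm high; origin at the centre of its underside.
- cup: bystander: grey cup, 72 mm wide, 85 mm high; origin at the centre of its underside.

How it is judged (in metres and radians):
On the way:
1. the small ring sits on the low ring, round the other pan's pin, let go (horizontal distance between ring_small and ring_low below 0.006 m and z of ring_small in the frame of ring_low between 0.022 and 0.028 m and contact force between the fingers and ring_small below 0.1 N), for 0.2 s.
At the end, for the whole second after the job is handed in: the small ring sits flat on the low ring round the pin (centres within 6 mm), both wide rings are still seated on their pins, and the free beam is at rest within 0.022 rad of level (pans within 6 mm of the same height) (value of joint beam between -0.022 and 0.022 rad and velocity of joint beam between -0.03 and 0.03 rad/s and horizontal distance between ring_small and ring_low below 0.006 m and z of ring_small in the frame of ring_low between 0.022 and 0.028 m and ((distance between ring_low and pan_left_seat below 0.006 m and distance between ring_tall and pan_right_seat below 0.006 m) or (distance between ring_low and pan_right_seat below 0.006 m and distance between ring_tall and pan_left_seat below 0.006 m))); the robot touches nothing.
It fails at once if more than 32 N between the fingers and the balance, poise and pans included, both fingers of a pinch added up (contact force between the fingers and balance above 32 N).
It fails at once if a ring pressed on the balance or on another ring with more than 25 N (contact force between any of ring_small, ring_low, ring_tall and balance above 25 N or contact force between ring_small and ring_low above 25 N or contact force between ring_small and ring_tall above 25 N).
It fails at once if a bystander shifted by more than 20 mm (distance of any of bottle, bowl, cup from where it was at the start of the episode above 0.02 m).
It also fails if it takes over 72 s, if anything falls off the work surface, if the arm or the gripper's body presses on something with over 40 N, if the wrist force passes 120 N, or if a joint passes its speed limit or range.

## Working session

There is one attempt and no reset: what is moved stays moved. The work goes in short steps, Python scripts to look and compute and a shell command to move; the robot and the scene stay as the last step left them, time stands still between calls to the robot, and variables do not carry over. Pictures are saved under pics/ and viewed, at most 10 in all, crops included, and the job is handed in when it is done.

```bash
ls; mkdir -p pics; cat > h.py <<'E'
import numpy as np, cv2
from plant import arm, eyes
def cal(n):
    c=eyes.calibration(n); f=200/np.tan(np.radians(c["vfov"])/2)
    K=np.array([[f,0,c["cx"]],[0,f,c["cy"]],[0,0,1.]])
    return K,np.array(c["distortion"],float),np.array(c["xyz"],float),np.array(c["attitude"],float)
def rays(n,px):
    K,d,t,R=cal(n)
    u=cv2.undistortPoints(np.array(px,float).reshape(-1,1,2),K,d).reshape(-1,2)
    return t,np.c_[u,np.ones(len(u))]@R.T
def onz(n,px,z):
    t,r=rays(n,px); return t+r*((z-t[2])/r[:,2])[:,None]
def cloud(n,depth):
    v,u=np.nonzero(depth>0); t,r=rays(n,np.c_[u,v]); P=np.full(depth.shape+(3,),np.nan)
    P[v,u]=t+r*depth[v,u][:,None]; return P
E
python3 - <<'E'
from h import *
for n in("side","top"):
    im,d=eyes.camera(n); cv2.imwrite(f"pics/{n}0.png",im[:,:,::-1]); np.savez(f"{n}0.npz",im=im,d=d)
    K,D,t,R=cal(n); print(n,K[0,0],D,t,R.round(3).tolist())
print(arm.state())
E
```

```text
pics
side 402.29696843013966 [-0.03408574  0.          0.          0.          0.        ] [-106.49201469 -813.45583895  757.14947669] [[0.809, -0.302, 0.504], [-0.588, -0.448, 0.674], [0.022, -0.842, -0.54]]
top 409.3182059104648 [-0.07956669  0.          0.          0.          0.        ] [ 307.55136425  -13.00333963 1468.49189754] [[0.006, -0.991, 0.131], [-1.0, -0.006, 0.002], [-0.001, -0.131, -0.991]]
{'clock': 0.1, 'joints': array([ 1.20637278e+00,  3.00408081e-01,  1.52154108e+00, -2.03736532e-05,
        1.32070377e+00, -6.66069791e-02]), 'dq': array([ 6.90650264e-05, -6.18361317e-04, -3.11240585e-03,  1.38424487e-03,
        1.54680982e-04, -6.58208278e-04]), 'tau': array([ 2.32566599e-03, -5.44362617e+01, -3.62377775e+01, -1.50241522e-05,
        2.92963035e-03,  3.11052474e-05]), 'tool_pos': array([161.38355965, 525.75290658, 404.17270608]), 'orientation': array([[-9.55980934e-01,  2.93428569e-01, -3.59453139e-04],
       [ 2.93428785e-01,  9.55980415e-01, -9.97689994e-04],
       [ 5.08794133e-05, -1.05924651e-03, -9.99999438e-01]]), 'ft_force': array([-0.29177641,  0.56665505,  0.09973517]), 'torque': array([0.01127407, 0.05299255, 0.0292735 ]), 'grasp_force': 0.0, 'grip_width': 85.3468375455762}
```

View pics/top0.png

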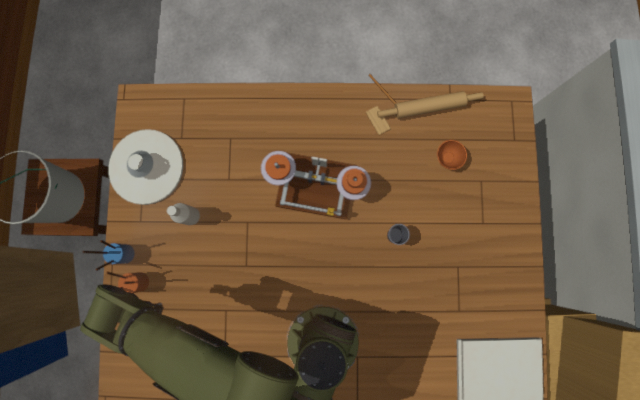

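View pics/side0.png

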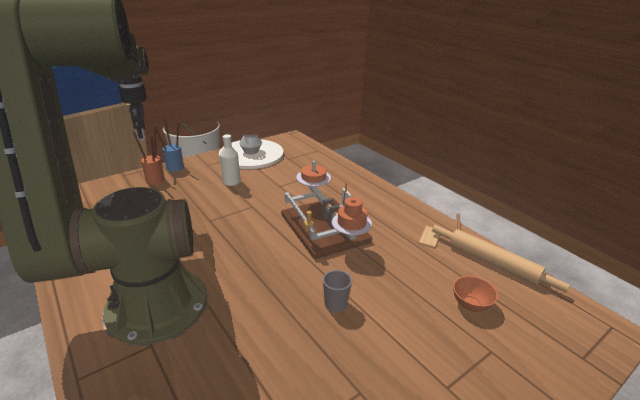

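The top view shows the balance: the low ring is at about (279,166) on the +y pan, the stack at about (353,182) on the -y pan, and the brass poise at about (331,211). The side view shows the same, with the stack at (352,215) and the knob at (309,220).

```bash
cat > m.py <<'E'
from h import *
def measure(save=None):
    out={}
    for n in("side","top"):
        im,d=eyes.camera(n); P=cloud(n,d); hsv=cv2.cvtColor(im,cv2.COLOR_RGB2HSV)
        out[n]=(im,d,P,hsv)
        if save:
            x0,y0=(250,150) if n=="side" else (250,140)
            cv2.imwrite(f"pics/{save}_{n}.png",cv2.resize(im[y0:y0+110,x0:x0+140,::-1],None,fx=5,fy=5,interpolation=cv2.INTER_CUBIC))
    return out
E
python3 - <<'E'
from m import *
o=measure("a")
for n in o:
    im,d,P,h=o[n]
    x0,y0=(250,150) if n=="side" else (250,140)
    roi=np.zeros(d.shape,bool); roi[y0:y0+110,x0:x0+140]=1
    clay=roi&((h[...,0]<12))&(h[...,1]>150)&(h[...,2]>90)&(P[...,2]>60)
    k,l,s,c=cv2.connectedComponentsWithStats(clay.astype(np.uint8))
    for i in range(1,k):
        if s[i,4]>25:
            Q=P[l==i]; print(n,"clay",s[i],c[i].round(1)); print("  z hist",np.percentile(Q[:,2],[2,25,50,75,98]).round(1), Q.min(0).round(),Q.max(0).round())
    br=roi&(abs(h[...,0].astype(int)-25)<8)&(h[...,1]>130)&(P[...,2]>40)
    k,l,s,c=cv2.connectedComponentsWithStats(br.astype(np.uint8))
    for i in range(1,k):
        if s[i,4]>4:
            Q=P[l==i]; print(n,"brass",s[i],c[i].round(1),Q.mean(0).round(1),Q.min(0).round(),Q.max(0).round())
E
python3 - <<'E'
import cv2,numpy as np
a=cv2.imread('pics/a_side.png');b=cv2.imread('pics/a_top.png')
cv2.imwrite('pics/a_both.png',np.vstack([a,b])[:, :] if 0 else cv2.resize(np.hstack([a,b]),(800,314)))
E
```

```text
side brass [328 204   3   2   5] [328.8 204.6] [570.7  36.2  79.5] [568.  31.  78.] [574.  39.  82.]
side brass [307 211   4   5  13] [308.6 212.5] [447.1 -28.2 129.7] [442. -33. 123.] [454. -21. 133.]
side brass [304 219   9   8  28] [307.6 222.6] [444.7 -27.3  95.1] [436. -37.  89.] [459. -17. 109.]
top clay [266 155  24  24 347] [277.7 166.8]
  z hist [138.3 145.6 147.7 149.3 154.1] [550. 115. 133.] [629. 192. 182.]
top clay [343 170  23  24 383] [354.  181.2]
  z hist [130.6 136.5 140.5 170.3 175.8] [ 505. -136.  121.] [582. -63. 177.]
top brass [312 175   4   3  10] [313.5 176.2] [569.5  36.8  82.2] [566.  32.  76.] [575.  42.  87.]
top brass [326 178  10   4  25] [330.2 179.6] [559.2 -20.9  75.4] [554. -37.  69.] [566.  -6.  83.]
top brass [326 207   8   9  45] [330. 211.] [447.  -20.3 107.3] [436. -31.  76.] [462.  -7. 136.]
```

View pics/a_both.png

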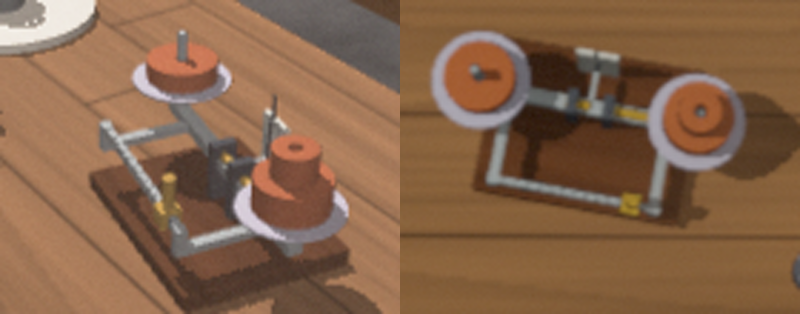

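The crops show the small ring standing on the tall ring on the -y pan. The low ring, with its pin protruding, is on the +y pan, and the poise is near the -y end of the bar. Next I'll get centres from both views.

```bash
cat >> m.py <<'E'
def claycomps(o,zmin=60):
    r={}
    for n in o:
        im,d,P,h=o[n]
        m=((h[...,0]<14)|(h[...,0]>174))&(h[...,1]>120)&(h[...,2]>60)&(P[...,2]>zmin)&(P[...,0]>430)&(P[...,0]<700)&(abs(P[...,1])<260)
        r[n]=m
    return r
def cent(P,m,rad):
    """circle centre from a horizontal-disc cloud: bounding centre of the cloud's hull"""
    Q=P[m][:,:2].astype(np.float32); c,r=cv2.minEnclosingCircle(Q); e=cv2.fitEllipse(cv2.convexHull(Q)); return np.round(Q.mean(0),1),np.round(c,1),round(r,1),np.round(e[0],1),np.round(e[1],1),len(Q)
E
python3 - <<'E'
from m import *
o=measure(); M=claycomps(o)
for n in o:
    im,d,P,h=o[n]; m=M[n]
    L=m&(P[...,1]>60); R=m&(P[...,1]<-30)
    print(n,"L z",np.histogram(P[L][:,2],range(110,190,4))[0])
    print(n,"R z",np.histogram(P[R][:,2],range(90,190,4))[0])
    K,D,t,Rr=cal(n)
    # pale pan
    pan=(h[...,1]<70)&(h[...,2]>120)&(P[...,0]>460)&(P[...,0]<680)&(P[...,2]>70)&(P[...,2]<150)
    for nm,q in(("panL",pan&(P[...,1]>70)),("panR",pan&(P[...,1]<-40))):
        if q.sum()>20: print(n,nm,"z",np.percentile(P[q][:,2],[10,50,90]).round(1),cent(P,q,58))
    for nm,q in(("low top",L&(P[...,2]>143)&(P[...,2]<153)),("small top",R&(P[...,2]>164)),("tall top",R&(P[...,2]>130)&(P[...,2]<145))):
        if q.sum()>20: print(n,nm,np.median(P[q][:,2]).round(1),cent(P,q,0))
E
```

```text
side L z [  0   0   0   4  12  21  30  25  89 132   0   0   0   0   0   0   0   0
   0]
side R z [  0   0   0  13  28  29  35  31  32  36  40 173  38  24  22  20  20  18
  28  57  87   0   0   0]
side panL z [ 76.4  98.5 122.5] (array([563.3, 241.7], dtype=float32), array([525.5, 372.5]), 307.5, array([563.8, 339.7]), array([252.2, 642.8]), 437)
side panR z [ 97.8  99.7 101.2] (array([ 530.1, -120.5], dtype=float32), array([ 545.9, -103.5]), 58.8, array([ 546.5, -102.7]), array([113.9, 117.8]), 279)
side low top 146.5 (array([588.4, 147. ], dtype=float32), array([589.7, 150.5]), 43.6, array([590.2, 150. ]), array([80.3, 85. ]), 212)
side small top 170.1 (array([ 544.2, -106.5], dtype=float32), array([ 546.5, -103.2]), 26.2, array([ 546.3, -103.6]), array([48.4, 51.8]), 159)
side tall top 136.4 (array([ 535.3, -116.1], dtype=float32), array([ 545.9, -103.9]), 42.7, array([ 546.2, -104. ]), array([82.8, 84.2]), 269)
top L z [  0   0   0   1   1   2   5  14  95 234  72  15   0   0   0   1   0   1
   0]
top R z [  0   0   0   1   0   1   1   3   3   5  31 113  94  16   3   7   3   5
   8  60  72  33   2   0]
top panL z [ 78.3 121.6 126.6] (array([563.2, 223.2], dtype=float32), array([540.9, 386.6]), 324.9, array([572.2, 364.2]), array([275. , 674.4]), 458)
top panR z [ 79.3  99.  114.5] (array([ 564.5, -568.1], dtype=float32), array([ 573.3, -549.9]), 510.4, array([ 563.3, -563.1]), array([ 605.4, 1018.5]), 579)
top low top 148.0 (array([589.6, 153.5], dtype=float32), array([589.8, 154.1]), 40.2, array([590.1, 153.8]), array([77.7, 79.1]), 386)
top small top 170.8 (array([546.6, -97.7], dtype=float32), array([547.1, -98.5]), 25.1, array([546.8, -98.3]), array([48.9, 49.3]), 173)
top tall top 137.5 (array([539.2, -98.7], dtype=float32), array([544.7, -99.4]), 40.9, array([545.2, -99.2]), array([77.8, 81.4]), 252)
```

Both views give consistent centres: the small ring at (546.5, -101) with its top at z 170, and the low ring at (590, 152) with its top at z 147. Together they give a balance yaw of about -9.8° and a span of 257, against 259 expected. The views differ by about 4.5 mm in y, so I'll correct that by touch. Moving above the stack now.

```bash
python3 -m jog '[[[0,0,0.03],[0.02,-0.035,0],1],[[0,0,0.06],[0.04,-0.07,0],1],[[0,0,0.09],[0.063,-0.105,0],1],[[0,0,0.12],[0.086,-0.14,0],1],[[0,0,0.127],[0.11,-0.177,0],1]]' 20
python3 -m jog '[[[0,0,0],[0.023,-0.037,0],1],[[0,0,0],[0.046,-0.074,0],1],[[0,0,0],[0.069,-0.112,0],1],[[0,0,0],[0.092,-0.15,0],1],[[0,0,0],[0.115,-0.187,0],1]]'
python3 -m jog '[[[0,0,0],[0.023,-0.037,0],1],[[0,0,0],[0.046,-0.074,0],1],[[0,0,0],[0.069,-0.112,0],1],[[0,0,0],[0.092,-0.15,0],1],[[0,0,0],[0.115,-0.187,0],1]]'
python3 -m jog '[[[0,0,0],[0.018,-0.03,0],1],[[0,0,0],[0.03,-0.052,0],1],[[0,0,0],[0.045,-0.076,-0.01],1],[[0,0,0],[0.045,-0.076,-0.02],1],[[0,0,0],[0.045,-0.076,-0.02],1]]'
```

```text
clock: 0.8
tool_pos: [271.8, 347.4, 404.7]
orientation: [[-0.986, 0.168, 0.0], [0.168, 0.986, 0.0], [-0.0, 0.0, -1.0]]
ft_force: [1.3, 1.4, 0.2]
grip_width: 85.5
grasp_force: 0.0
clock: 1.3
tool_pos: [386.9, 160.0, 404.9]
orientation: [[-0.985, 0.17, 0.001], [0.17, 0.985, 0.0], [-0.001, 0.0, -1.0]]
ft_force: [-0.1, 0.5, 0.1]
grip_width: 85.4
grasp_force: 0.0
clock: 1.8
tool_pos: [502.0, -27.1, 404.8]
orientation: [[-0.985, 0.17, 0.0], [0.17, 0.985, 0.0], [-0.0, 0.0, -1.0]]
ft_force: [0.8, 0.9, 0.9]
grip_width: 85.4
grasp_force: 0.0
clock: 2.3
tool_pos: [546.2, -101.4, 383.0]
orientation: [[-0.985, 0.171, -0.003], [0.171, 0.985, 0.001], [0.003, 0.0, -1.0]]
ft_force: [-0.1, 0.2, -0.2]
grip_width: 85.1
grasp_force: 0.0
```

```bash
python3 -m jog '[[[0,0,0],[0,0,-0.015],1],[[0,0,0],[0,0,-0.035],1],[[0,0,0],[0,0,-0.055],1],[[0,0,0],[0,0,-0.068],1],[[0,0,0],[0,0,-0.072],0.85]]'
python3 -m jog '[[[0,0,0],[0,0,0],0.8],[[0,0,0],[0,0,0],0.78],[[0,0,0],[0,0,0],0.76],[[0,0,0],[0,0,0],0.76]]'
python3 - <<'E'
from m import *
im,d=eyes.camera("side"); cv2.imwrite("pics/b.png",cv2.resize(im[110:260,260:440,::-1],None,fx=4,fy=4,interpolation=cv2.INTER_CUBIC))
E
```

```text
clock: 2.8
tool_pos: [546.1, -100.6, 311.9]
orientation: [[-0.986, 0.169, -0.001], [0.169, 0.986, 0.0], [0.001, 0.0, -1.0]]
ft_force: [-0.2, 0.1, -0.6]
grip_width: 73.2
grasp_force: 0.0
clock: 3.2
tool_pos: [546.4, -101.2, 313.3]
orientation: [[-0.985, 0.17, 0.001], [0.17, 0.985, -0.0], [-0.001, -0.0, -1.0]]
ft_force: [-0.8, -0.6, 0.3]
grip_width: 65.1
grasp_force: 0.0
```

View pics/b.png

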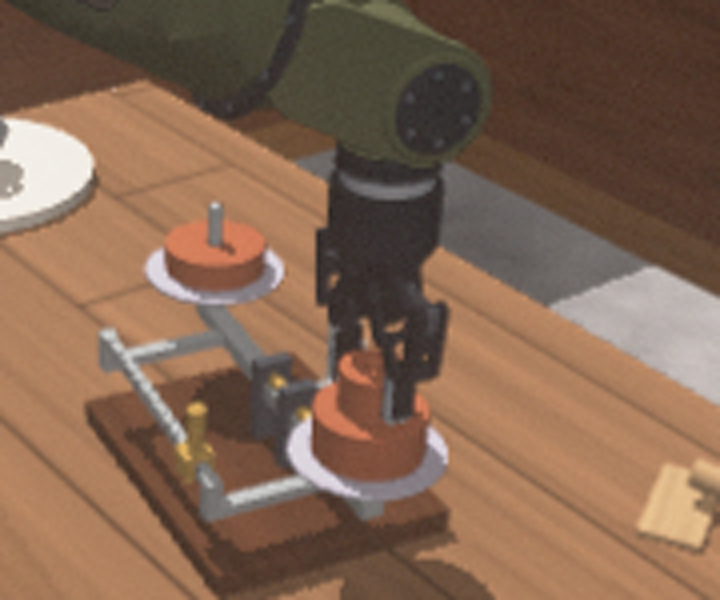

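The fingers straddle the small ring, near pad at (405,395), with the far pad behind the ring. I'll close in small steps and watch the force for one-sided contact.

```bash
python3 -m jog '[[[0,0,0],[0,0,0],0.72],[[0,0,0],[0,0,0],0.68],[[0,0,0],[0,0,0],0.66],[[0,0,0],[0,0,0],0.66]]' 20
python3 -m jog '[[[0,0,0],[0,0,0],0.64],[[0,0,0],[0,0,0],0.64],[[0,0,0],[0,0,0],0.64]]'
python3 -m jog '[[[0,0,0],[0,0,0],0.625],[[0,0,0],[0,0,0],0.625],[[0,0,0],[0,0,0],0.625]]'
python3 -m jog '[[[0,0,0],[0,0,0],0.61],[[0,0,0],[0,0,0],0.61],[[0,0,0],[0,0,0],0.61]]'
```

```text
clock: 3.65
tool_pos: [546.4, -101.2, 312.7]
orientation: [[-0.985, 0.17, -0.0], [0.17, 0.985, 0.0], [0.0, 0.0, -1.0]]
ft_force: [0.3, 1.1, 0.4]
grip_width: 56.1
grasp_force: 0.0
clock: 3.95
tool_pos: [546.4, -101.2, 312.7]
orientation: [[-0.985, 0.17, -0.0], [0.17, 0.985, 0.0], [0.0, 0.0, -1.0]]
ft_force: [-0.6, 0.2, 0.0]
grip_width: 54.7
grasp_force: 0.0
clock: 4.25
tool_pos: [546.4, -101.2, 312.7]
orientation: [[-0.985, 0.17, 0.0], [0.17, 0.985, -0.0], [-0.0, 0.0, -1.0]]
ft_force: [0.1, -0.6, 0.3]
grip_width: 53.3
grasp_force: 0.0
clock: 4.55
tool_pos: [546.4, -101.2, 312.7]
orientation: [[-0.985, 0.17, -0.0], [0.17, 0.985, -0.0], [0.0, -0.0, -1.0]]
ft_force: [0.2, -0.4, -0.8]
grip_width: 52.0
grasp_force: 0.0
```

```bash
python3 -m jog '[[[0,0,0],[0,0,0],0.6],[[0,0,0],[0,0,0],0.6],[[0,0,0],[0,0,0],0.6]]' 20 | grep -v ori
python3 -m jog '[[[0,0,0],[0,0,0],0.592],[[0,0,0],[0,0,0],0.592],[[0,0,0],[0,0,0],0.592]]'| grep -v ori
```

```text
clock: 4.85
tool_pos: [546.4, -101.3, 312.7]
ft_force: [-0.4, -2.0, 1.0]
grip_width: 51.3
grasp_force: 0.9
clock: 5.15
tool_pos: [546.4, -101.3, 312.8]
ft_force: [-0.2, -1.9, 1.5]
grip_width: 50.2
grasp_force: 1.1
```

```bash
python3 -m jog '[[[0,0,0],[0,0,0],0.584],[[0,0,0],[0,0,0],0.584],[[0,0,0],[0,0,0],0.584]]' 20| grep -v ori
```

```text
clock: 5.45
tool_pos: [546.4, -101.3, 312.8]
ft_force: [-0.6, -2.9, 2.0]
grip_width: 49.5
grasp_force: 1.4
```

The net force is towards -y, so the -y finger is pushing first. I'll shift the tool 1 mm towards -y and continue.

```bash
python3 -m jog '[[[0,0,0],[0,-0.001,0],0.584],[[0,0,0],[0,-0.001,0],0.584],[[0,0,0],[0,-0.001,0],0.584]]' 20| grep -v ori
python3 -m jog '[[[0,0,0],[0,0,0],0.578],[[0,0,0],[0,0,0],0.578],[[0,0,0],[0,0,0],0.578]]'| grep -v ori
```

```text
clock: 5.75
tool_pos: [546.4, -102.0, 312.6]
ft_force: [0.9, 2.0, 1.2]
grip_width: 49.8
grasp_force: 1.1
clock: 6.05
tool_pos: [546.4, -102.1, 312.7]
ft_force: [0.8, 1.6, 2.0]
grip_width: 49.3
grasp_force: 6.8
```

```bash
python3 -m jog '[[[0,0,0],[0,0.0004,0],0.56],[[0,0,0],[0,0.0004,0],0.54],[[0,0,0],[0,0.0004,0],0.52],[[0,0,0],[0,0.0004,0],0.5]]' 25| grep -v ori
```

```text
clock: 6.45
tool_pos: [546.4, -102.0, 312.8]
ft_force: [-0.4, -2.8, 4.4]
grip_width: 48.8
grasp_force: 25.6
```

```bash
python3 -m jog '[[[0,0,0],[0,-0.0003,0.001],0.5],[[0,0,0],[0,-0.0003,0.003],0.5],[[0,0,0],[0,-0.0003,0.006],0.5],[[0,0,0],[0,-0.0003,0.006],0.5]]' 25| grep -v ori
```

```text
clock: 6.85
tool_pos: [546.4, -102.1, 319.0]
ft_force: [-0.0, 0.6, -0.7]
grip_width: 48.9
grasp_force: 26.1
```

```bash
python3 -m jog '[[[0,0,0],[0,0,0.008],0.5],[[0,0,0],[0,0,0.018],0.5],[[0,0,0],[0,0,0.03],0.5],[[0,0,0],[0,0,0.044],0.5],[[0,0,0],[0,0,0.064],0.5]]' 25| grep -v ori; python3 -m jog '[[[0,0,0],[0,0,0],0.5],[[0,0,0],[0,0,0],0.5]]' | grep -v ori
python3 - <<'E'
from m import *
o=measure(); M=claycomps(o)
im,d=o["side"][:2]; cv2.imwrite("pics/c.png",cv2.resize(im[100:250,260:420,::-1],None,fx=4,fy=4,interpolation=cv2.INTER_CUBIC))
for n in o:
    im,d,P,h=o[n]; m=M[n]; L=m&(P[...,1]>60); R=m&(P[...,1]<-30)
    print(n,np.histogram(P[R][:,2],range(90,250,5))[0])
    print(n,"R high",cent(P,R&(P[...,2]>185),0)) if (R&(P[...,2]>185)).sum()>20 else 0
    print(n,"L top",cent(P,L&(P[...,2]>143)&(P[...,2]<153),0))
    pin=(P[...,2]>158)&(P[...,2]<200)&(abs(P[...,0]-590)<18)&(abs(P[...,1]-152)<18)
    print(n,"pin",pin.sum(),P[pin].mean(0).round(1),P[pin].min(0).round(1),P[pin].max(0).round(1))
E
```

```text
clock: 7.35
tool_pos: [546.3, -102.1, 383.8]
ft_force: [0.2, 0.4, -1.7]
grip_width: 49.2
grasp_force: 26.3
clock: 7.55
tool_pos: [546.3, -102.1, 382.9]
ft_force: [-0.4, 0.7, -2.0]
grip_width: 48.8
grasp_force: 26.3
side [  0   0   7  30  44  38  42  43  65 305   1   0   0   0   0   0   0   0
   0   0   0   0   0   4  13  15  13  14  26  26  46]
side R high (array([ 531.4, -104.9], dtype=float32), array([ 543., -102.]), 25.1, array([538.7, -99. ]), array([31.3, 52. ]), 157)
side L top (array([587.8, 146.2], dtype=float32), array([590.7, 149.8]), 43.7, array([591.1, 150.8]), array([79.6, 85.6]), 219)
side pin 27 [589.7 149.4 169.5] [586.1 143.9 158.1] [596.5 156.1 180.7]
top [0 0 0 0 0 0 0 0 0 0 0 0 0 0 0 0 0 0 0 0 0 0 0 0 0 0 0 0 0 0 0]
top L top (array([590., 153.], dtype=float32), array([589.5, 153.5]), 40.9, array([590.3, 153.9]), array([78.3, 79.6]), 387)
top pin 17 [590.9 153.1 175.9] [587.1 148.1 162.2] [597.  158.5 183.8]
```

View pics/c.png

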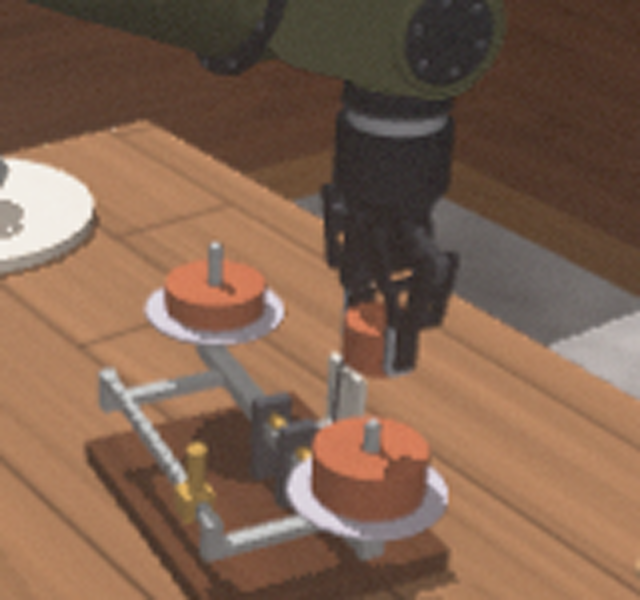

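The ring is held clear at (370,340), and the bare pins are at (215,265) and (373,435). Next is the pin-to-pin displacement.

```bash
python3 - <<'E'
from m import *
acc=[]
for k in range(3):
    im,d=eyes.camera("side"); P=cloud("side",d)
    r=[]
    for (x,y,z0,z1) in((590,150,153,176),(546,-103,141,154)):
        q=(P[...,2]>z0)&(P[...,2]<z1)&(abs(P[...,0]-x)<14)&(abs(P[...,1]-y)<14); r.append(P[q].mean(0)); n=q.sum()
    acc.append(np.r_[r[0],r[1],n])
a=np.mean(acc,0); print(np.array(acc).round(1)); dd=(a[:3]-a[3:6])[:2]; print("disp",dd,np.linalg.norm(dd))
K=cal("side")
E
```

```text
[[ 589.5  149.1  164.8  543.5 -105.3  147.8   16. ]
 [ 589.6  149.5  164.4  544.3 -105.7  146.    14. ]
 [ 589.6  149.   164.7  543.3 -105.7  147.6   15. ]]
disp [ 45.87003619 254.80053251] 258.89644954349984
```

Pin to pin is (45.9, 254.8), length 258.9, which matches 259. I'll move by (45, 255) mm.

```bash
python3 -m jog '[[[0,0,0],[0.003,0.02,0],0.5],[[0,0,0],[0.009,0.05,0],0.5],[[0,0,0],[0.015,0.085,0],0.5],[[0,0,0],[0.021,0.12,0],0.5],[[0,0,0],[0.027,0.155,0],0.5]]' 25| grep -v ori; python3 -m jog '[[[0,0,0],[0.006,0.035,0],0.5],[[0,0,0],[0.012,0.068,0],0.5],[[0,0,0],[0.016,0.09,0],0.5],[[0,0,0],[0.018,0.1,0],0.5],[[0,0,0],[0.018,0.1,0],0.5]]' | grep -v ori
python3 -m jog '[[[0,0,0],[0,0,-0.005],0.5],[[0,0,0],[0,0,-0.012],0.5],[[0,0,0],[0,0,-0.017],0.5],[[0,0,0],[0,0,-0.017],0.5]]' | grep -v ori
python3 - <<'E'
from m import *
im,d=eyes.camera("side"); cv2.imwrite("pics/d.png",cv2.resize(im[100:220,260:380,::-1],None,fx=5,fy=5,interpolation=cv2.INTER_CUBIC))
E
```

```text
clock: 8.3
tool_pos: [573.5, 54.2, 382.3]
ft_force: [-0.2, -1.0, -1.5]
grip_width: 49.0
grasp_force: 26.3
clock: 8.8
tool_pos: [591.4, 153.6, 382.1]
ft_force: [-0.5, -0.6, -1.5]
grip_width: 48.7
grasp_force: 26.3
clock: 9.2
tool_pos: [591.3, 152.2, 364.6]
ft_force: [-0.3, 0.7, -1.7]
grip_width: 48.9
grasp_force: 26.3
```

View pics/d.png

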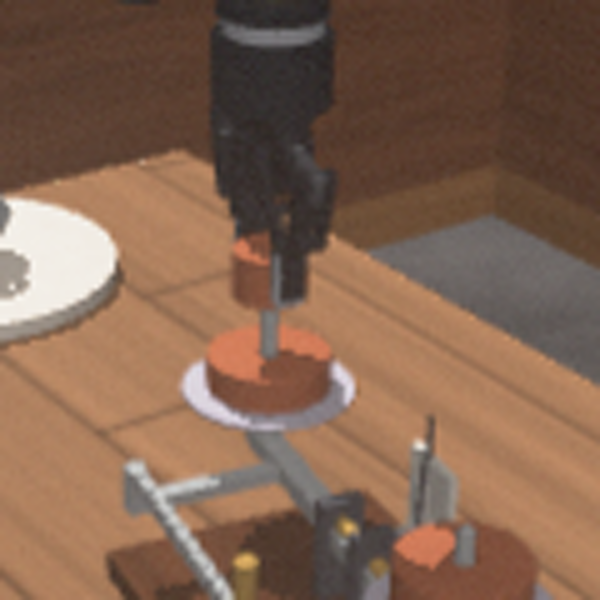

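The pin at (270,330) lies centrally under the ring, whose span at the foot is about 233-305. Descending slowly with force checks.

```bash
python3 -m jog '[[[0,0,0],[0,0,-0.005],0.5],[[0,0,0],[0,0,-0.009],0.5],[[0,0,0],[0,0,-0.011],0.5],[[0,0,0],[0,0,-0.011],0.5]]' 25| grep -v ori; python3 -m jog '[[[0,0,0],[0,0,-0.002],0.5],[[0,0,0],[0,0,-0.004],0.5],[[0,0,0],[0,0,-0.005],0.5],[[0,0,0],[0,0,-0.005],0.5]]' | grep -v ori
```

```text
clock: 9.65
tool_pos: [591.4, 152.9, 354.3]
ft_force: [-0.3, 0.4, -1.3]
grip_width: 48.9
grasp_force: 26.3
clock: 10.05
tool_pos: [591.4, 152.9, 349.5]
ft_force: [-0.2, 0.1, -1.0]
grip_width: 48.7
grasp_force: 26.3
```

```bash
python3 -m jog '[[[0,0,0],[0,0,-0.003],0.5],[[0,0,0],[0,0,-0.006],0.5],[[0,0,0],[0,0,-0.009],0.5],[[0,0,0],[0,0,-0.011],0.5],[[0,0,0],[0,0,-0.011],0.5]]' 25| grep -v ori; python3 -m jog '[[[0,0,0],[0,0,-0.002],0.5],[[0,0,0],[0,0,-0.004],0.5],[[0,0,0],[0,0,-0.006],0.5],[[0,0,0],[0,0,-0.008],0.5],[[0,0,0],[0,0,-0.008],0.5]]' | grep -v ori
```

```text
clock: 10.55
tool_pos: [591.3, 152.9, 338.2]
ft_force: [-0.2, 0.4, -1.4]
grip_width: 49.0
grasp_force: 26.3
clock: 11.05
tool_pos: [591.3, 152.9, 330.3]
ft_force: [0.6, 0.9, -1.6]
grip_width: 48.7
grasp_force: 26.3
```

```bash
python3 -m jog '[[[0,0,0],[0,0,-0.001],0.5],[[0,0,0],[0,0,-0.002],0.5],[[0,0,0],[0,0,-0.003],0.5],[[0,0,0],[0,0,-0.003],0.5]]' 25| grep -v ori; python3 -m jog '[[[0,0,0],[0,0,-0.001],0.5],[[0,0,0],[0,0,-0.002],0.5],[[0,0,0],[0,0,-0.002],0.5],[[0,0,0],[0,0,-0.002],0.5]]' | grep -v ori
```

```text
clock: 11.45
tool_pos: [591.4, 152.9, 327.5]
ft_force: [-0.6, 0.2, -1.3]
grip_width: 48.7
grasp_force: 26.3
clock: 11.85
tool_pos: [591.4, 152.9, 325.7]
ft_force: [0.5, 0.0, -0.9]
grip_width: 48.8
grasp_force: 26.3
```

```bash
python3 -m jog '[[[0,0,0],[0,0,-0.001],0.5],[[0,0,0],[0,0,-0.002],0.5],[[0,0,0],[0,0,-0.002],0.5]]' 25| grep -v ori; python3 -m jog '[[[0,0,0],[0,0,-0.0005],0.5],[[0,0,0],[0,0,-0.001],0.5],[[0,0,0],[0,0,-0.001],0.5]]' | grep -v ori;python3 -m jog '[[[0,0,0],[0,0,0],0.5]]' | grep -v ori
```

```text
clock: 12.15
tool_pos: [591.4, 152.9, 323.5]
ft_force: [-0.4, -0.5, -1.1]
grip_width: 49.1
grasp_force: 26.3
clock: 12.45
tool_pos: [591.4, 152.9, 322.8]
ft_force: [-0.2, 0.5, 0.7]
grip_width: 48.9
grasp_force: 26.5
clock: 12.55
tool_pos: [591.4, 152.9, 322.8]
ft_force: [-0.8, 0.7, -0.6]
grip_width: 48.8
grasp_force: 26.5
```

```bash
python3 -m jog '[[[0,0,0],[0,0,-0.001],0.5],[[0,0,0],[0,0,-0.001],0.5],[[0,0,0],[0,0,-0.001],0.5]]' 25| grep -v ori; python3 -m jog '[[[0,0,0],[0,0,0],0.6],[[0,0,0],[0,0,0],0.66],[[0,0,0],[0,0,0],0.72],[[0,0,0],[0,0,0],0.8],[[0,0,0],[0,0,0],0.85]]' | grep -v ori
python3 - <<'E'
from m import *
o=measure(); M=claycomps(o)
im,d=o["side"][:2]; cv2.imwrite("pics/e.png",cv2.resize(im[120:260,250:400,::-1],None,fx=4,fy=4,interpolation=cv2.INTER_CUBIC))
im,d,P,h=o["side"]; L=M["side"]&(P[...,1]>60); print(np.histogram(P[L][:,2],range(100,200,4))[0])
E
```

```text
clock: 12.85
tool_pos: [591.4, 152.9, 321.7]
ft_force: [-0.4, 0.0, 0.4]
grip_width: 48.9
grasp_force: 26.5
clock: 13.35
tool_pos: [591.4, 152.9, 321.7]
ft_force: [0.0, 0.4, -0.7]
grip_width: 72.4
grasp_force: 0.0
[  0   0   0   0   0   0   3  24  30  20  26 103  18  11   8  10   7  13
  10  20  23   0   0   0]
```

View pics/e.png

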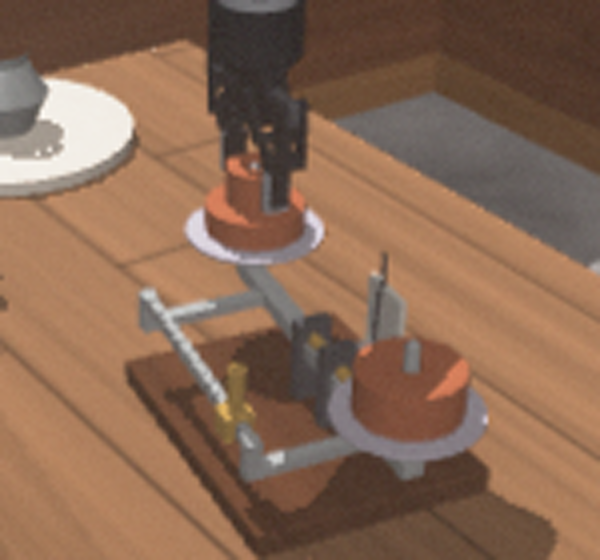

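The small ring sits on the low ring with its top at about z 180, 33 mm above the low ring's top. Retreating straight up, then going over the poise knob (about (448.5, -25), top z about 133).

```bash
python3 -m jog '[[[0,0,0],[0,0,0.01],0.9],[[0,0,0],[0,0,0.03],0.9],[[0,0,0],[0,0,0.055],0.9],[[0,0,0],[0,0,0.07],0.9],[[0,0,0],[0,0,0.07],0.9]]' | grep -v ori; python3 -m jog '[[[0,0,0],[-0.025,-0.03,0],0.7],[[0,0,0],[-0.055,-0.065,0],0.6],[[0,0,0],[-0.085,-0.1,0],0.5],[[0,0,0],[-0.11,-0.135,0],0.45],[[0,0,0],[-0.13,-0.165,0],0.42]]' | grep -v ori;  python3 -m jog '[[[0,0,0],[-0.013,-0.013,0],0.42],[[0,0,0],[-0.013,-0.013,-0.03],0.42],[[0,0,0],[-0.013,-0.013,-0.06],0.42],[[0,0,0],[-0.013,-0.013,-0.08],0.42],[[0,0,0],[-0.013,-0.013,-0.08],0.42]]' | grep -v ori
python3 - <<'E'
from m import *
a=[]
for n in("side","top"):
    im,d=eyes.camera(n); x0,y0=(265,145) if n=="side" else (265,130)
    a.append(cv2.resize(im[y0:y0+100,x0:x0+100,::-1],None,fx=4,fy=4,interpolation=cv2.INTER_CUBIC))
cv2.imwrite("pics/f.png",np.hstack(a))
E
```

```text
clock: 13.95
tool_pos: [591.4, 152.9, 394.7]
ft_force: [0.4, 0.3, -0.1]
grip_width: 77.1
grasp_force: 0.0
clock: 14.45
tool_pos: [459.8, -13.4, 391.1]
ft_force: [0.1, 0.3, 0.5]
grip_width: 35.7
grasp_force: 0.0
clock: 14.95
tool_pos: [447.7, -25.1, 309.1]
ft_force: [0.1, -0.1, 0.2]
grip_width: 35.6
grasp_force: 0.0
```

View pics/f.png

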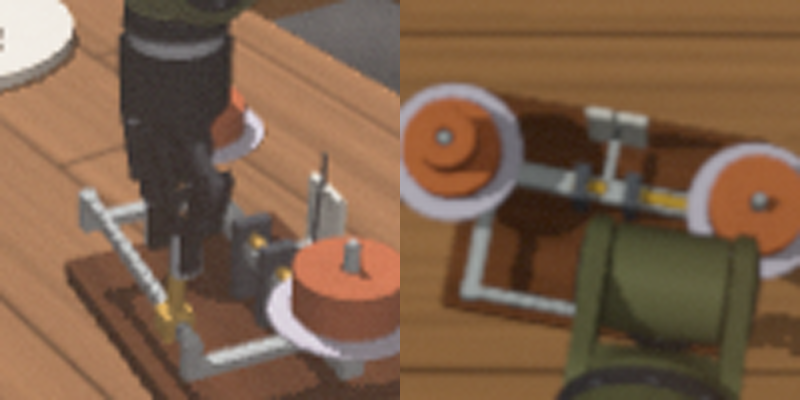

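The knob tip at (177,285) is centred just below the gap between the two fingers, at (155,240) and (190,270). Lowering around it.

```bash
python3 -m jog '[[[0,0,0],[0,0,-0.01],0.42],[[0,0,0],[0,0,-0.018],0.42],[[0,0,0],[0,0,-0.018],0.42]]' | grep -v ori; python3 -m jog '[[[0,0,0],[0,0,-0.006],0.42],[[0,0,0],[0,0,-0.012],0.42],[[0,0,0],[0,0,-0.015],0.42],[[0,0,0],[0,0,-0.015],0.42]]' | grep -v ori
cat > tilt.py <<'E'
from m import *
r=[]
for k in range(3):
    im,d=eyes.camera("side"); P=cloud("side",d); h=cv2.cvtColor(im,cv2.COLOR_RGB2HSV)
    z=[]
    for x,y in((591,151),(546,-103)):
        rr=np.hypot(P[...,0]-x,P[...,1]-y)
        q=(rr>45)&(rr<56)&(h[...,1]<75)&(h[...,2]>90)&(P[...,2]>85)&(P[...,2]<135)
        if y>0: q&=P[...,2]>90
        z.append(np.median(P[q][:,2])); n=q.sum()
    br=(abs(h[...,0].astype(int)-25)<8)&(h[...,1]>130)&(P[...,2]>82)&(P[...,0]<500)&(P[...,0]>425)&(abs(P[...,1]-44)<110)
    b=P[br].mean(0) if br.sum()>3 else np.zeros(3)
    r.append([*z,(z[0]-z[1])/259,*b,n])
print(arm.state()["clock"],np.round(r,4).tolist())
E
python3 tilt.py
```

```text
clock: 15.35
tool_pos: [448.2, -25.1, 292.8]
ft_force: [0.0, 1.5, -0.4]
grip_width: 36.3
grasp_force: 0.0
clock: 15.75
tool_pos: [448.3, -25.1, 278.2]
ft_force: [0.5, -0.3, 0.1]
grip_width: 35.4
grasp_force: 0.0
15.9 [[121.0094, 99.5504, 0.0829, 440.8041, -25.3619, 91.9795, 167.0], [121.1768, 99.7211, 0.0828, 440.0105, -24.2952, 90.9656, 166.0], [121.3293, 99.4571, 0.0844, 441.159, -24.9363, 92.8035, 171.0]]
```

The tilt reads 0.083, so the beam is on its stop as expected. Starting to slide the poise along the bar direction (0.174, 0.985) with a slight rise.

```bash
python3 -m jog '[[[0,0,0],[0.0012,0.007,0.0005],0.42],[[0,0,0],[0.0021,0.012,0.001],0.42],[[0,0,0],[0.0028,0.016,0.0013],0.42],[[0,0,0],[0.0035,0.02,0.0017],0.42],[[0,0,0],[0.0042,0.024,0.002],0.42]]' | grep -v ori; python3 -m jog '[[[0,0,0],[0.0007,0.004,0.0003],0.42],[[0,0,0],[0.0014,0.008,0.0007],0.42],[[0,0,0],[0.0021,0.012,0.001],0.42],[[0,0,0],[0.0028,0.016,0.0014],0.42],[[0,0,0],[0.0028,0.016,0.0014],0.42]]' | grep -v ori; python3 tilt.py
```

```text
clock: 16.4
tool_pos: [452.7, -0.7, 280.8]
ft_force: [1.3, -1.3, 1.8]
grip_width: 35.9
grasp_force: 0.9
clock: 16.9
tool_pos: [455.4, 15.4, 282.0]
ft_force: [-0.6, 0.0, -0.9]
grip_width: 35.8
grasp_force: 0.0
17.05 [[112.5178, 108.5467, 0.0153, 448.7526, 2.3173, 98.5868, 167.0], [111.7145, 109.1394, 0.0099, 447.0175, 2.4045, 96.0097, 169.0], [111.1089, 109.9715, 0.0044, 448.0405, 2.1437, 96.572, 166.0]]
```

```bash
python3 -m jog '[[[0,0,0],[-0.0009,-0.005,0],0.42],[[0,0,0],[-0.0017,-0.01,0],0.42],[[0,0,0],[-0.0017,-0.01,0],0.42],[[0,0,0],[-0.0017,-0.01,0],0.42],[[0,0,0],[-0.0017,-0.01,0],0.42]]' | grep -v ori; python3 -m jog '[[[0,0,0],[0,0,0],0.42],[[0,0,0],[0,0,0],0.42],[[0,0,0],[0,0,0],0.42],[[0,0,0],[0,0,0],0.42],[[0,0,0],[0,0,0],0.42]]' >/dev/null;python3 -m jog '[[[0,0,0],[0,0,0],0.42],[[0,0,0],[0,0,0],0.42],[[0,0,0],[0,0,0],0.42],[[0,0,0],[0,0,0],0.42],[[0,0,0],[0,0,0],0.42]]' |grep ft; python3 tilt.py
```

```text
clock: 17.55
tool_pos: [453.7, 4.9, 282.1]
ft_force: [-0.6, 0.2, -0.6]
grip_width: 35.9
grasp_force: 0.0
ft_force: [0.2, 0.8, -1.4]
18.7 [[112.6241, 108.4859, 0.016, 443.7817, 4.5818, 94.2755, 176.0], [112.1863, 108.3562, 0.0148, 444.8531, 2.131, 95.4477, 176.0], [112.819, 108.257, 0.0176, 444.2637, 4.7801, 95.2582, 180.0]]
```

The tilt settled at +0.016, so about 4.5 mm more is needed.

```bash
python3 -m jog '[[[0,0,0],[0.001,0.006,0],0.42],[[0,0,0],[0.0016,0.009,0],0.42],[[0,0,0],[0.002,0.0115,0],0.42],[[0,0,0],[0.0023,0.013,0],0.42],[[0,0,0],[0.0026,0.0146,0],0.42]]' | grep -v ori; python3 -m jog '[[[0,0,0],[0,0,0],0.42],[[0,0,0],[-0.0009,-0.005,0],0.42],[[0,0,0],[-0.0017,-0.01,0],0.42],[[0,0,0],[-0.0017,-0.01,0],0.42],[[0,0,0],[-0.0017,-0.01,0],0.42]]'|grep -v ori; python3 -m jog '[[[0,0,0],[0,0,0],0.42],[[0,0,0],[0,0,0],0.42],[[0,0,0],[0,0,0],0.42],[[0,0,0],[0,0,0],0.42],[[0,0,0],[0,0,0],0.42]]' >/dev/null;python3 -m jog '[[[0,0,0],[0,0,0],0.42],[[0,0,0],[0,0,0],0.42],[[0,0,0],[0,0,0],0.42],[[0,0,0],[0,0,0],0.42],[[0,0,0],[0,0,0],0.42]]' |grep ft; python3 tilt.py
```

```text
clock: 19.2
tool_pos: [456.3, 19.6, 282.1]
ft_force: [-0.1, -0.4, 1.0]
grip_width: 35.9
grasp_force: 0.8
clock: 19.7
tool_pos: [454.6, 9.2, 282.1]
ft_force: [0.1, 0.5, 0.0]
grip_width: 35.9
grasp_force: 0.0
ft_force: [0.2, -0.2, 0.5]
20.85 [[111.2391, 109.2449, 0.0077, 446.917, 4.3555, 95.9663, 172.0], [111.7305, 109.4661, 0.0087, 445.9566, 4.4736, 95.4951, 170.0], [111.4912, 109.2485, 0.0087, 446.7099, 7.5227, 97.1367, 178.0]]
```

```bash
python3 -m jog '[[[0,0,0],[0.001,0.006,0],0.42],[[0,0,0],[0.0015,0.0085,0],0.42],[[0,0,0],[0.0018,0.0105,0],0.42],[[0,0,0],[0.0022,0.0124,0],0.42],[[0,0,0],[0.0022,0.0124,0],0.42]]' | grep -v ori; python3 -m jog '[[[0,0,0],[-0.0009,-0.005,0],0.42],[[0,0,0],[-0.0018,-0.0105,0],0.42],[[0,0,0],[-0.0018,-0.0105,0.005],0.42],[[0,0,0],[-0.0018,-0.0105,0.02],0.42],[[0,0,0],[-0.0018,-0.0105,0.05],0.42]]'|grep -v ori; python3 -m jog '[[[0,0,0],[0,0,0.04],0.42],[[0,0,0],[0,0,0.08],0.42],[[0,0,0],[-0.03,-0.01,0.1],0.42],[[0,0,0],[-0.06,-0.02,0.1],0.42],[[0,0,0],[-0.08,-0.02,0.1],0.42]]' |grep pos;python3 -m jog '[[[0,0,0],[0,0,0],0.42],[[0,0,0],[0,0,0],0.42],[[0,0,0],[0,0,0],0.42],[[0,0,0],[0,0,0],0.42],[[0,0,0],[0,0,0],0.42]]' |grep ft; python3 tilt.py
python3 - <<'E'
from m import *
o=measure(); M=claycomps(o)
im=o["side"][0]; cv2.imwrite("pics/g.png",cv2.resize(im[130:270,240:400,::-1],None,fx=4,fy=4,interpolation=cv2.INTER_CUBIC))
im,d,P,h=o["side"]; L=M["side"]&(P[...,1]>60); print(np.histogram(P[L][:,2],range(100,200,4))[0])
z=P[...,2]; print("small",cent(P,L&(z>164),0)[1:4],"low",cent(P,L&(z>130)&(z<141),0)[1:4])
E
```

```text
clock: 21.35
tool_pos: [456.8, 22.1, 282.1]
ft_force: [-0.4, -0.1, 0.0]
grip_width: 36.0
grasp_force: 0.0
clock: 21.85
tool_pos: [454.6, 11.1, 331.6]
ft_force: [0.2, 0.0, 0.3]
grip_width: 35.9
grasp_force: 0.0
tool_pos: [373.4, -9.2, 432.9]
ft_force: [0.3, 0.6, 0.5]
23.0 [[110.6725, 110.3292, 0.0013, 451.8422, 7.3507, 111.0789, 177.0], [110.5312, 110.4722, 0.0002, 451.725, 8.2387, 111.2804, 167.0], [110.7207, 110.6224, 0.0004, 451.5298, 7.1104, 110.9396, 167.0]]
[ 0  0  0  1 22 23 22 25 94 57 12 20 15 18 15 15 21 73  0  0  0  0  0  0]
small (array([590.6, 150.5]), 27.5, array([591.5, 150.3])) low (array([588.9, 149.2]), 42.9, array([589.9, 149.7]))
```

View pics/g.png

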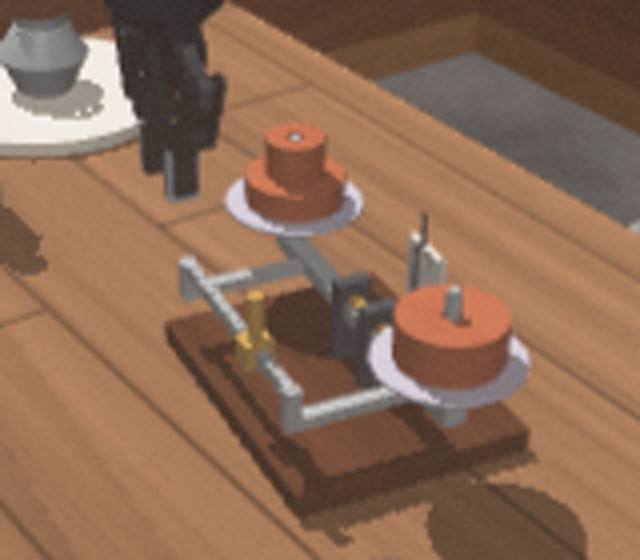

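The tilt is about 0.001 and steady. The small ring sits flat on the low ring with the pin through its hole at (294,137), and the arm is clear. Handing in after one short settle.

```bash
python3 -m jog '[[[0,0,0],[0,0,0],0.42],[[0,0,0],[0,0,0],0.42],[[0,0,0],[0,0,0],0.42],[[0,0,0],[0,0,0],0.42],[[0,0,0],[0,0,0],0.42]]' >/dev/null; python3 tilt.py; python3 -c "
from plant import arm
print(arm.sign_off())"
```

```text
23.75 [[110.877, 110.4881, 0.0015, 452.2251, 8.2912, 111.2603, 169.0], [110.5547, 110.4316, 0.0005, 451.1766, 7.9591, 109.3669, 168.0], [110.4403, 110.6533, -0.0008, 451.6103, 8.252, 107.779, 159.0]]
the job is handed in; nothing more can be done
None
```

I handed the job in at about 24 s, with the small ring flat on the low ring round its pin (centres within about 2 mm by camera), the free beam steady within about 0.002 rad of level, and the arm clear; the sign-off call gave no verdict.

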